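Set out the bench for the next extraction

TASK

Set out the bench for the next sample: the tall beaker in the middle of the stirrer's plate with its cover centred on top, the small weighing cup in the middle of the balance's pan, the brown solvent bottle on the bench just left of the stirrer, and the salt jar on the bench just right of the balance, each about 2 cm clear of the housing and level with the centre of the plate or pan (left and right as seen from the robot, facing the instruments' fronts). Keep all of it upright, let nothing fall over, and leave the single orange-capped tube and the spatula where they are.

Things in the scene. Friction and masses are not known exactly. Their poses are not given: they have to be found in the camera images.
- stirrer: Magnetic stirrer, fixed: low white housing, pale round plate on top (diameter 100, top 55 mm above the bench), black knob in front. Origin on the bench under the plate's centre; x to its back (away from the robot), y to its left; turned up to 0.15 rad. Housing x -85 (knob -94) to +58, y -57.5 to +57.5, 50 mm high. Bottle's place: y +104.5, x 0 (mm).
- balance: Compact balance, fixed: low grey housing, round steel pan (diameter 90, top 56 mm above the bench), sloping white front panel with display. Origin on the bench under the pan's centre; x to its back (away from the robot), y to its left; turned up to 0.15 rad. Housing x -95 to +60, y -70 to +70, 46 mm high. Jar's place: y -116, x 0 (mm).
- beaker: Tall clear plastic beaker, open on top, with white graduations: diameter 60 mm, height 82 mm, wall 2.5 mm, about 90 g. Origin at the centre of its underside, z up. Grip it across the outside.
- cover: Cover for the tall beaker: flat round plate, white on top with a grey rim, diameter 74 mm, 6 mm thick, with a round grey knob in the middle, diameter 18 mm, from 6 to 32 mm above the underside; 50 g. It simply rests on the beaker's rim. Origin at the centre of its underside, z up. It starts on the bench, knob up.
- cup: Small white weighing cup, open on top: diameter 42 mm, height 50 mm, wall 2 mm, about 40 g. Origin at the centre of its underside, z up.
- bottle: Brown glass solvent bottle with a paper label: body diameter 54 mm up to 88 mm high, then a shoulder to a short neck (diameter 26 mm) at 104 mm, and a black screw cap, diameter 32 mm, from 109 to 135 mm (its top), closed; about 220 g. Origin at the centre of its underside, z up. Lift it by the cap.
- jar: Salt jar, closed: squat white jar with a paper label, diameter 48 mm, with a ribbed white screw cap, diameter 52 mm, from 50 to 70 mm (its top); about 130 g. Origin at the centre of its underside, z up.
- tube: Sample tube, stays put: standing white tube, diameter 29 mm, orange cap diameter 34 mm, 114 mm tall in all, 80 g, loose. Origin at the centre of its underside. It, the beaker, cover, cup, jar and bottle start in one row along y in front of the instruments, in any order, centres at least 110 mm apart.
- spatula: Steel spatula, not to be moved: lies flat on the bench, 170 mm long along its y axis, 12 mm wide, 5 mm high, loose, in front of the gap between the instruments. Origin at the middle of its underside.

How it is judged (in metres and radians):
At the end, for the whole second after the job is handed in: All upright (0.1 rad) and at rest: beaker within 12 mm of plate centre, cover on its rim within 8 mm of centre, cup within 12 mm of pan centre; bottle left of stirrer, jar right of balance, on the bench, each within 15 mm along and across of 20 mm clear, level with plate or pan centre (horizontal distance between beaker and stirrer below 0.012 m and height (world z) of beaker between 0.051 and 0.059 m and horizontal distance between cover and beaker below 0.008 m and height (world z) of cover between 0.132 and 0.142 m and horizontal distance between cup and balance below 0.012 m and height (world z) of cup between 0.052 and 0.06 m and x of bottle in the frame of stirrer between -0.015 and 0.015 m and y of bottle in the frame of stirrer between 0.0895 and 0.1195 m and height (world z) of each of bottle, jar below 0.004 m and x of jar in the frame of balance between -0.015 and 0.015 m and y of jar in the frame of balance between -0.131 and -0.101 m and angle between each of beaker, cover, cup, bottle, jar's own z axis and vertical below 0.1 rad and linear speed of each of beaker, cover, cup, bottle, jar below 0.02 m/s and angular speed of each of beaker, cover, cup, bottle, jar below 0.2 rad/s); the robot touches nothing.
It fails at once if one of the vessels, or the cover, tips over (leans more than 0.6 rad) (angle between any of beaker, cover, cup, bottle, jar, tube's own z axis and vertical above 0.6 rad).
It fails at once if the tube or the spatula is moved more than 15 mm (distance of any of tube, spatula from where it was at the start of the episode above 0.015 m).
It also fails if it takes over 144 s, if anything falls off the work surface, if the arm or the gripper's body presses on something with over 40 N, if the wrist force passes 120 N, or if a joint passes its speed limit or range.

ROBOT

A 6-joint arm with a two-finger parallel gripper is mounted at the origin on the work surface. World frame = base frame: x ahead of the robot, y to its left, z up, the work surface at z = 0. Lengths are in m, angles in degrees, forces in N, time in s.
With the tool pointing down it reaches from about 0.25 to 0.725 m from the base axis. Payload 9.7 kg.
Tool frame: the origin (TCP) lies between the finger pads; the fingertips stand 22 mm ahead of it and the grasp point (between the pads) lies 3 mm ahead of it; z points along the fingers, y is the line along which they close (so a half turn about z gives the same grasp; the last joint's range is limited). The gripper opens to 85 mm and grips with 20 to 120 N. Pads are 22 mm wide; open, the fingers measure 114 mm over their backs; the gripper's body (76 mm by 85 mm) begins 54 mm behind the grasp point. The pads swing forward as they close: fully open they stand 13 mm farther back than shut.
Start: joints at [-76.203, 4.979, 10.078, 95.1, 0, 90], TCP at [0.131, -0.534, 0.253] pointing down, gripper open.
Joint ranges: [-179.16, 179.16], [-48.56, 103.87], [-65.8, 70.77], [-126.05, 130.52], [-82.76, 87.17], [-180, 180]. Speed limits (degrees/s): [127.2, 127.2, 147.25, 180, 180, 180].

INTERFACE

Orientations are given as [roll, pitch, yaw] about the fixed x, y, z axes, in that order (R = Rz(yaw) Ry(pitch) Rx(roll)).
In Python, from workcell import bot, viewer, finder gives the robot as it stands.
- The arm moves only by the tool move_arm, never from a script. Its arguments are lists of equal length, an entry for each row: "offset": the shift along the tool's x, y, z in cm, a list of three; "twist": the turn, a rotation vector about the tool's x, y, z in rad, a list of three; "grip": the opening, from 0 (shut) to 1 (fully open). In form: {"offset": [[x, y, z], ...], "twist": [[ax, ay, az], ...], "grip": [grip, ...]}. A call has 1 to 5 rows; each row shifts and turns the commanded pose from where the row before left it, along the tool's axes as they then stand; what a row does not reach is not made up. A row lasts 1/10 s, in which the tool goes at most 50 mm and 8.59 degrees, less where a joint would pass 70% of its speed; a pose out of reach is approached as far as the arm can. A call is refused whole if a number of a shift passes 5 or a number of a turn 0.15, either way. A call with a gripper value outside its range is refused whole. The fingers move at their own pace and stop on an object; "force" is the grip in N (left out, the last holds). Time passes only in rows, so rows that do not move let the fingers close. It gives the time, the measured TCP pose, the force, the opening and the grip force at its end, in the units of the state.
- bot.get_obs(): the state, without advancing time (a new reading comes with each control period).
- viewer.camera(name): name is "side" or "top" or "wrist"; returns a dict with "color" (400x640x3 uint8, red, green, blue), "depth" (400x640 float32, m along the optical axis (not along the pixel's ray), 0 where there is no reading), "vfov" (degrees; the focal length in pixels is half the picture's height over the tangent of half this angle, whatever the lens; pixels are square), "cx", "cy" (the principal point, pixels), "k1" (the pictures are not rectified: a ray, as slopes to the right and down, at radius r is drawn at 1 + k1 r^2 times it, then the intrinsics apply), "position" and "attitude" of the camera in the world; the wrist camera has in their place "tool_from_camera" (4x4, takes a point from camera to tool coordinates, whose origin is the TCP and whose axes are the flange's). Camera axes: x right, y down, z forward; pixel columns grow to the right and rows downward; lengths in m; the calibration is good to about 2 mm. A picture is of the moment at which its call begins: read the wrist's pose just before it.
- bot.job_done(): hands the job in; it is judged then, once.
Trained networks look in a picture, given as the dict that the camera call returned (one of the last four; its "shot" number tells which), for a name from the list of things; names that differ only in an ending like _2 or _b are one class to them, and where a whole thing is asked for, a point or a joint stands for the part that bears it (a point fixed in the world has none). Each returns a list of dicts, best first, with "p" (0 to 1); they miss things now and then, are a little off and sometimes report something else, mostly with a low value. They report only what shows in the picture. A call takes as long as a camera call.
- finder.boxes_of(picture, thing): "position" ([column, row] in pixels, amid what is visible of it).
- finder.pinpoint(picture, thing): "position" ([column, row] in pixels: a listed point, or the origin of a listed thing).
The state is a dict: "time": time; "q": joint angles; "qd": joint speeds; "joint_efforts": joint torques, N m; "ee_pos": TCP position; "tcp_rot": TCP orientation; "wrist_force": force on the tool from outside, world axes, zero at the start; "torque": the same for the moment, N m; "opening": finger opening in m; "grasp_force": force on a finger pad.
Only numpy, scipy, OpenCV 4.12 (cv2) and the standard library are available. Lean on these libraries where they do the work, as an engineer would, in place of code of your own. Each camera call takes 0.05 s, during which the arm holds its last target. There are 200 camera calls.

## Working session

There is one attempt and no reset: what is moved stays moved. The work goes in short steps, Python scripts to look and compute and a tool call to move; the robot and the scene stay as the last step left them, time stands still between calls to the robot, and variables do not carry over. Pictures are saved under pics/ and viewed, at most 14 in all, crops included, and the job is handed in when it is done.

Besides the shell and the picture viewer there is one more tool, called after "Emit:" as name(argument=value, ...), one argument or row to a line, values as JSON. move_arm: Moves the arm, as the interface text tells. Its arguments: {"type":"object","properties":{"offset":{"type":"array","items":{"type":"array","items":{"type":"number"}}},"twist":{"type":"array","items":{"type":"array","items":{"type":"number"}}},"grip":{"type":"array","items":{"type":"number"}},"force":{"type":"number"}},"required":["offset","twist","grip"]}

```bash
ls; mkdir -p pics; cat > h.py <<'E'
import numpy as np, cv2
from scipy.spatial.transform import Rotation as R
from workcell import bot, viewer, finder
def pose(c,obs=None):
    if 'position' in c:
        a=np.array(c['attitude'],float)
        M=a if a.shape==(3,3) else (R.from_quat(a).as_matrix() if a.size==4 else R.from_euler('xyz',a,degrees=True).as_matrix())
        return M,np.array(c['position'])
    T=np.array(c['tool_from_camera']); 
    Rt=R.from_euler('xyz',obs['tcp_rot'],degrees=True).as_matrix()
    return Rt@T[:3,:3], Rt@T[:3,3]+np.array(obs['ee_pos'])
def ray(c,uv):
    f=200/np.tan(np.radians(c['vfov'])/2)
    K=np.array([[f,0,c['cx']],[0,f,c['cy']],[0,0,1]])
    d=np.array([(uv[0]-c['cx'])/f,(uv[1]-c['cy'])/f]); u=d.copy()
    for _ in range(20): u=d/(1+c['k1']*(u@u))
    return np.array([u[0],u[1],1])
def on_z(c,uv,z,obs=None):
    M,p=pose(c,obs); d=M@ray(c,uv); return p+d*(z-p[2])/d[2]
def cloud(c,obs=None):
    M,p=pose(c,obs); f=200/np.tan(np.radians(c['vfov'])/2)
    v,u=np.mgrid[:400,:640]; d=np.stack([(u-c['cx'])/f,(v-c['cy'])/f],-1); s=d.copy()
    for _ in range(15): s=d/(1+c['k1']*(s**2).sum(-1,keepdims=True))
    P=np.concatenate([s,np.ones((400,640,1))],-1)*c['depth'][...,None]
    return P@M.T+p
E
python3 - <<'E'
from h import *
o=bot.get_obs(); print(o)
for n in ['top','side']:
    c=viewer.camera(n); cv2.imwrite(f'pics/{n}0.png',c['color'][...,::-1])
    print(n,c['vfov'],c['cx'],c['cy'],c['k1'],c.get('position'),c.get('attitude'))
    np.savez(f'{n}0.npz',**{k:v for k,v in c.items() if v is not None})
    for t,z in dict(stirrer=0,balance=0,beaker=0,cover=0,cup=0,bottle=0,jar=0,tube=0,spatula=0).items():
        for r in finder.pinpoint(c,t)[:2]: print(t,np.round(r['p'],2),np.round(r['position']),on_z(c,r['position'],z).round(3))
E
```

```text
pics
{'time': 0.0, 'q': array([-7.62024050e+01,  5.00901887e+00,  1.00354820e+01,  9.50992640e+01,
       -6.05464291e-04,  9.00002657e+01]), 'qd': array([-0.10895848,  0.01991456,  0.03101177,  0.04533428, -0.01400957,
       -0.00968649]), 'joint_efforts': array([-3.83158665e-03, -5.20387387e+01,  4.64802432e+01,  1.62730302e-02,
       -2.75606089e-05,  1.31642076e-05]), 'ee_pos': array([ 0.13112164, -0.53394009,  0.25261223]), 'tcp_rot': array([-1.79927199e+02,  6.05801408e-04,  1.37973301e+01]), 'wrist_force': array([ 0.18082424,  0.89223606, -0.24033446]), 'torque': array([0.01640981, 0.0168366 , 0.02947987]), 'grasp_force': 0.0, 'opening': 0.08517335950744602}
top 54.21121481098057 318.4933794964948 197.42570281433797 -0.055703724930708534 [ 0.42643453 -0.00101022  0.93486588] [-1.75231476e+02 -2.68364110e-02 -9.16304950e+01]
stirrer 0.62 [394. 148.] [ 0.621 -0.191  0.   ]
balance 0.85 [241. 158.] [0.606 0.181 0.   ]
beaker 0.69 [217. 233.] [0.425 0.241 0.   ]
beaker 0.47 [481. 231.] [ 0.412 -0.394  0.   ]
cover 0.89 [292. 228.] [0.433 0.061 0.   ]
cup 0.72 [479. 232.] [ 0.41  -0.387  0.   ]
bottle 0.86 [158. 244.] [0.403 0.386 0.   ]
jar 0.64 [409. 237.] [ 0.404 -0.217  0.   ]
tube 0.6 [342. 228.] [ 0.43  -0.059  0.   ]
tube 0.27 [292. 224.] [0.442 0.06  0.   ]
spatula 0.73 [315. 192.] [0.517 0.004 0.   ]
spatula 0.46 [397. 149.] [ 0.618 -0.198  0.   ]
side 47.8933764553062 321.54785343343957 198.38300642700332 -0.09466553201472694 [-0.10440725  0.70981708  0.81251195] [-129.23208876    0.73722307 -139.66911592]
stirrer 0.91 [336. 167.] [ 0.615 -0.189  0.   ]
balance 0.89 [251. 232.] [0.6   0.183 0.   ]
beaker 0.86 [288. 275.] [0.423 0.228 0.   ]
cover 0.79 [327. 234.] [0.442 0.061 0.   ]
cup 0.69 [401. 190.] [ 0.395 -0.219  0.   ]
cup 0.66 [427. 162.] [ 0.408 -0.393  0.   ]
bottle 0.66 [246. 323.] [0.399 0.385 0.   ]
jar 0.55 [400. 187.] [ 0.403 -0.229  0.   ]
tube 0.64 [360. 214.] [ 0.423 -0.059  0.   ]
```

View pics/top0.png

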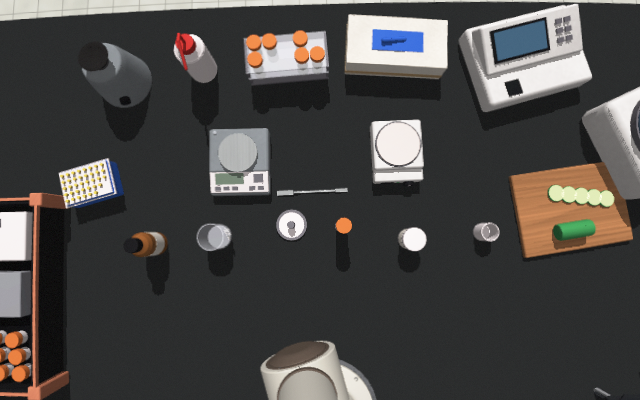

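```bash
python3 - <<'E'
from h import *
c=dict(np.load('top0.npz',allow_pickle=True)); P=cloud(c)
def top(x,y,r,zl,zh):
    q=P.reshape(-1,3); m=(np.hypot(q[:,0]-x,q[:,1]-y)<r)&(q[:,2]>zl)&(q[:,2]<zh); s=q[m]
    if len(s)<10: return None,len(s)
    (cx,cy),rr=cv2.minEnclosingCircle(s[:,:2].astype(np.float32)); 
    return np.round([cx,cy,rr,*s.mean(0)],4),len(s)
for n,a in dict(beaker=(.425,.238,.06,.07,.1),cover=(.435,.06,.06,.003,.012),knob=(.435,.06,.04,.024,.04),cup=(.41,-.39,.05,.04,.06),
  bottle=(.40,.386,.05,.125,.145),jar=(.404,-.22,.05,.06,.08),tube=(.425,-.06,.04,.105,.125),plate=(.615,-.19,.075,.0525,.065),pan=(.605,.182,.075,.052,.065),sbody=(.6,-.19,.15,.04,.06),bbody=(.6,.18,.16,.04,.05)).items():
    print(n,*top(*a))
q=P.reshape(-1,3)
for nm,x,y,zl,zh in (('s',.6,-.19,.044,.06),('b',.6,.18,.040,.062)):
    m=(abs(q[:,0]-x)<.12)&(abs(q[:,1]-y)<.11)&(q[:,2]>zl)&(q[:,2]<zh)
    print(nm,cv2.minAreaRect((q[m][:,:2]*1000).astype(np.float32)))
E
```

```text
beaker [0.4178 0.2365 0.0301 0.4173 0.2366 0.0787] 162
cover [0.4344 0.0594 0.0589 0.4407 0.0624 0.0061] 693
knob [0.4409 0.0629 0.0089 0.441  0.063  0.0312] 50
cup [ 0.4099 -0.3925  0.0223  0.4108 -0.3918  0.0467] 99
bottle [0.4057 0.388  0.0162 0.4057 0.3864 0.1337] 200
jar [ 0.4001 -0.2141  0.027   0.4002 -0.212   0.0692] 434
tube [ 0.4346 -0.0542  0.0167  0.4347 -0.0541  0.1135] 202
plate [ 0.6194 -0.1872  0.0644  0.6191 -0.1898  0.0547] 1378
pan [0.6093 0.1801 0.0455 0.6089 0.18   0.0556] 1185
sbody [ 0.6101 -0.1892  0.0848  0.616  -0.1875  0.0522] 2424
bbody [0.6049 0.1798 0.0903 0.6039 0.1758 0.0443] 1813
s ((618.939697265625, -189.38888549804688), (115.56747436523438, 114.69573211669922), 1.4446645975112915)
b ((600.2997436523438, 178.03521728515625), (137.08892822265625, 136.7233428955078), 0.06506841629743576)
```

Emit:
move_arm(
  offset=[
    [0,0,0],
    [0,0,0],
    [0,0,0],
    [0,0,0],
    [0,0,0],
  ],
  twist=[
    [0,0,-0.1478],
    [0,0,-0.1478],
    [0,0,-0.1478],
    [0,0,-0.1478],
    [0,0,-0.1478],
  ],
  grip=[1,1,1,1,1],
  force=30,
)

```text
time: 1.5
ee_pos: [0.1311, -0.5341, 0.2533]
tcp_rot: [-180.0, -0.0, 56.5]
wrist_force: [0.7, 0.6, -0.4]
opening: 0.0854
grasp_force: 0.0
```

Emit:
move_arm(
  offset=[
    [0,0,0],
    [0,0,0],
    [0,0,0],
    [0,0,0],
    [0,0,0],
  ],
  twist=[
    [0,0,-0.1478],
    [0,0,-0.1478],
    [0,0,-0.1478],
    [0,0,-0.1478],
    [0,0,0],
  ],
  grip=[1,1,1,1,1],
)

```text
time: 2.0
ee_pos: [0.1312, -0.5341, 0.2533]
tcp_rot: [-180.0, -0.0, 90.1]
wrist_force: [-0.8, 0.0, -0.6]
opening: 0.0856
grasp_force: 0.0
```

Emit:
move_arm(
  offset=[
    [1.42,2.79,0.92],
    [1.42,2.79,0.92],
    [1.42,2.79,0.92],
    [1.42,2.79,0.92],
    [1.42,2.79,0.92],
  ],
  twist=[
    [0,0,0],
    [0,0,0],
    [0,0,0],
    [0,0,0],
    [0,0,0],
  ],
  grip=[1,1,1,1,1],
)

```text
time: 2.5
ee_pos: [0.2717, -0.4624, 0.207]
tcp_rot: [180.0, 0.0, 89.7]
wrist_force: [-0.1, -0.4, -0.4]
opening: 0.0855
grasp_force: 0.0
```

Emit:
move_arm(
  offset=[
    [1.42,2.79,0.92],
    [1.42,2.79,0.92],
    [1.42,2.79,0.92],
    [1.42,2.79,0.92],
    [1.42,2.79,0.92],
  ],
  twist=[
    [0,0,0],
    [0,0,0],
    [0,0,0],
    [0,0,0],
    [0,0,0],
  ],
  grip=[1,1,1,1,1],
)

```text
time: 3.0
ee_pos: [0.4112, -0.3913, 0.161]
tcp_rot: [180.0, 0.0, 89.7]
wrist_force: [1.0, 0.0, 0.3]
opening: 0.0854
grasp_force: 0.0
```

Emit:
move_arm(
  offset=[
    [0,0,0],
  ],
  twist=[
    [0,0,0],
  ],
  grip=[1],
)

```text
time: 3.1
ee_pos: [0.4123, -0.3901, 0.1596]
tcp_rot: [-179.9, -0.1, 89.9]
wrist_force: [-0.6, -0.2, -1.3]
opening: 0.0853
grasp_force: 0.0
```

Emit:
move_arm(
  offset=[
    [-0.2,-0.2,2.5],
    [0,0,2.5],
    [0,0,2.5],
    [0,0,2.6],
    [0,0,2.6],
  ],
  twist=[
    [0,0,0],
    [0,0,0],
    [0,0,0],
    [0,0,0],
    [0,0,0],
  ],
  grip=[1,1,1,1,1],
)

```text
time: 3.6
ee_pos: [0.4077, -0.3944, 0.0336]
tcp_rot: [180.0, 0.0, 89.7]
wrist_force: [0.7, 0.3, -1.1]
opening: 0.0855
grasp_force: 0.0
```

Emit:
move_arm(
  offset=[
    [0,0,0],
    [0,0,0],
    [0,0,0],
    [0,0,0],
    [0,0,0],
  ],
  twist=[
    [0,0,0],
    [0,0,0],
    [0,0,0],
    [0,0,0],
    [0,0,0],
  ],
  grip=[0.8,0.6,0.4,0.4,0.4],
  force=25,
)

```text
time: 4.1
ee_pos: [0.4088, -0.3949, 0.0363]
tcp_rot: [179.9, 0.1, 90.0]
wrist_force: [-1.3, -0.5, 5.8]
opening: 0.0419
grasp_force: 25.9
```

Emit:
move_arm(
  offset=[
    [0,0,0],
    [0,0,0],
    [0,0,0],
    [0,0,0],
    [0,0,0],
  ],
  twist=[
    [0,0,0],
    [0,0,0],
    [0,0,0],
    [0,0,0],
    [0,0,0],
  ],
  grip=[0.4,0.4,0.4,0.4,0.4],
)

```text
time: 4.6
ee_pos: [0.4088, -0.3949, 0.0363]
tcp_rot: [179.9, 0.1, 90.0]
wrist_force: [-1.7, -0.3, 6.6]
opening: 0.0414
grasp_force: 25.9
```

Emit:
move_arm(
  offset=[
    [0,0,-1],
    [0,0,-2.5],
    [0,0,-3],
    [0,0,-3],
    [0,0,-2],
  ],
  twist=[
    [0,0,0],
    [0,0,0],
    [0,0,0],
    [0,0,0],
    [0,0,0],
  ],
  grip=[0.4,0.4,0.4,0.4,0.4],
)

```text
time: 5.1
ee_pos: [0.4085, -0.3944, 0.1527]
tcp_rot: [179.9, 0.1, 90.0]
wrist_force: [0.5, 0.3, -0.4]
opening: 0.0423
grasp_force: 25.6
```

Emit:
move_arm(
  offset=[
    [2,0.7,0],
    [3.8,1.3,0],
    [3.8,1.3,0],
    [3.8,1.3,0],
    [3.8,1.3,0],
  ],
  twist=[
    [0,0,0],
    [0,0,0],
    [0,0,0],
    [0,0,0],
    [0,0,0],
  ],
  grip=[0.4,0.4,0.4,0.4,0.4],
)

```text
time: 5.6
ee_pos: [0.4674, -0.2206, 0.1504]
tcp_rot: [179.9, 0.0, 90.0]
wrist_force: [0.8, -0.7, -1.1]
opening: 0.0418
grasp_force: 25.6
```

Emit:
move_arm(
  offset=[
    [3.8,1.3,0],
    [3.8,1.3,0],
    [3.8,1.3,0],
    [3.8,1.3,0],
    [3.8,1.3,0],
  ],
  twist=[
    [0,0,0],
    [0,0,0],
    [0,0,0],
    [0,0,0],
    [0,0,0],
  ],
  grip=[0.4,0.4,0.4,0.4,0.4],
)

```text
time: 6.1
ee_pos: [0.5325, -0.0303, 0.1505]
tcp_rot: [179.9, 0.0, 90.0]
wrist_force: [-0.1, -1.0, -0.3]
opening: 0.0422
grasp_force: 25.6
```

Emit:
move_arm(
  offset=[
    [3.8,1.3,0],
    [3.8,1.3,0],
    [3.8,1.3,0],
    [3.8,1.3,0],
    [3.5,1.2,0],
  ],
  twist=[
    [0,0,0],
    [0,0,0],
    [0,0,0],
    [0,0,0],
    [0,0,0],
  ],
  grip=[0.4,0.4,0.4,0.4,0.4],
)

```text
time: 6.6
ee_pos: [0.5964, 0.1569, 0.1504]
tcp_rot: [179.9, -0.0, 90.0]
wrist_force: [0.7, 0.2, 0.5]
opening: 0.042
grasp_force: 25.6
```

Emit:
move_arm(
  offset=[
    [1.5,0.5,0],
    [0,0,0],
  ],
  twist=[
    [0,0,0],
    [0,0,0],
  ],
  grip=[0.4,0.4],
)

```text
time: 6.8
ee_pos: [0.6012, 0.1717, 0.1495]
tcp_rot: [-180.0, -0.0, 90.1]
wrist_force: [-1.2, -0.4, -1.3]
opening: 0.0423
grasp_force: 25.6
```

```bash
python3 - <<'E'
from h import *
o=bot.get_obs(); c=viewer.camera('top'); P=cloud(c).reshape(-1,3)
print(o['ee_pos'],o['opening'])
c2=viewer.camera('side'); cv2.imwrite('pics/side1.png',c2['color'][...,::-1])
E
```

```text
[0.60121201 0.17172813 0.14950284] 0.04225675470699558
```

View pics/side1.png

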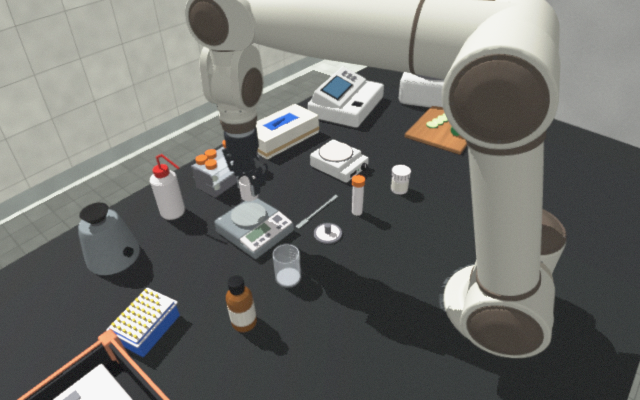

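Emit:
move_arm(
  offset=[
    [0.6,0.8,0],
    [0,0,2],
    [0,0,2],
    [0,0,1.4],
    [0,0,0.3],
  ],
  twist=[
    [0,0,0],
    [0,0,0],
    [0,0,0],
    [0,0,0],
    [0,0,0],
  ],
  grip=[0.4,0.4,0.4,0.4,0.4],
)

```text
time: 7.4
ee_pos: [0.6089, 0.175, 0.092]
tcp_rot: [-180.0, 0.0, 89.9]
wrist_force: [-6.1, -1.8, 14.6]
opening: 0.0421
grasp_force: 27.0
```

Emit:
move_arm(
  offset=[
    [0,0,0],
    [0,0,0],
  ],
  twist=[
    [0,0,0],
    [0,0,0],
  ],
  grip=[0.4,0.4],
)

```text
time: 7.6
ee_pos: [0.6093, 0.1756, 0.0927]
tcp_rot: [180.0, -0.0, 90.0]
wrist_force: [-0.9, 0.0, -0.2]
opening: 0.0421
grasp_force: 25.8
```

Emit:
move_arm(
  offset=[
    [0,0,0],
    [0,0,0],
    [0,0,0],
    [0,0,0],
    [0,0,-1],
  ],
  twist=[
    [0,0,0],
    [0,0,0],
    [0,0,0],
    [0,0,0],
    [0,0,0],
  ],
  grip=[0.6,0.8,1,1,1],
)

```text
time: 8.1
ee_pos: [0.6083, 0.1758, 0.1012]
tcp_rot: [-179.9, 0.0, 90.0]
wrist_force: [-1.2, -0.1, -1.2]
opening: 0.0854
grasp_force: 0.0
```

Emit:
move_arm(
  offset=[
    [0,0,-3],
    [0,0,-4],
    [1,-3,-1],
    [1,-3.5,0],
    [1,-3.5,0],
  ],
  twist=[
    [0,0,0],
    [0,0,0],
    [0,0,0],
    [0,0,0],
    [0,0,0],
  ],
  grip=[1,1,1,1,1],
)

```text
time: 8.6
ee_pos: [0.5083, 0.2062, 0.1836]
tcp_rot: [179.9, -0.0, 90.0]
wrist_force: [-0.4, 0.1, 0.0]
opening: 0.0853
grasp_force: 0.0
```

Emit:
move_arm(
  offset=[
    [1,-3.5,0],
    [1,-3.5,0],
    [1,-2.1,0],
    [0,0,0],
    [0,0,0],
  ],
  twist=[
    [0,0,0],
    [0,0,0],
    [0,0,0],
    [0,0,0],
    [0,0,0],
  ],
  grip=[1,1,1,1,1],
)

```text
time: 9.1
ee_pos: [0.4181, 0.2362, 0.1833]
tcp_rot: [179.9, -0.0, 90.1]
wrist_force: [0.2, 0.3, -0.3]
opening: 0.0854
grasp_force: 0.0
```

```bash
python3 - <<'E'
from h import *
o=bot.get_obs(); c=viewer.camera('wrist'); print(o['ee_pos'])
cv2.imwrite('pics/w1.png',c['color'][...,::-1])
for r in finder.pinpoint(c,'beaker')[:2]: print(r, on_z(c,r['position'],0,o))
P=cloud(c,o).reshape(-1,3); m=(abs(P[:,2]-.08)<.008)&(np.hypot(P[:,0]-.418,P[:,1]-.236)<.05)
s=P[m]; print(len(s), s.mean(0) if len(s) else '', cv2.minEnclosingCircle(s[:,:2].astype(np.float32)) if len(s) else '')
c=viewer.camera('top');P=cloud(c).reshape(-1,3)
for z0,x,y,r in ((.104,.609,.178,.05),(.0805,.418,.236,.05)):
  m=(abs(P[:,2]-z0)<.008)&(np.hypot(P[:,0]-x,P[:,1]-y)<r); s=P[m]
  print(len(s), cv2.minEnclosingCircle(s[:,:2].astype(np.float32)) if len(s) else '')
E
```

```text
[0.4181335  0.23621297 0.18329885]
{'position': [318.3, 182.4], 'p': 0.92} [0.41825091 0.23690011 0.        ]
1272 [0.41764812 0.23309178 0.07964085] ((0.41784948110580444, 0.2354138195514679), 0.030094530433416367)
100 ((0.6103876829147339, 0.17838150262832642), 0.021616341546177864)
142 ((0.41752851009368896, 0.2359243482351303), 0.029751723632216454)
```

View pics/w1.png

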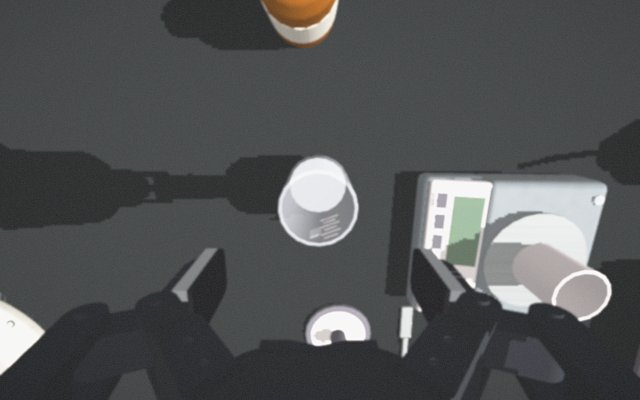

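Emit:
move_arm(
  offset=[
    [0,0,2.5],
    [0,0,2.5],
    [0,0,2.5],
    [0,0,2.5],
    [0,0,2.5],
  ],
  twist=[
    [0,0,0],
    [0,0,0],
    [0,0,0],
    [0,0,0],
    [0,0,0],
  ],
  grip=[1,1,1,1,1],
)

```text
time: 9.75
ee_pos: [0.4186, 0.2354, 0.0561]
tcp_rot: [-180.0, 0.0, 89.9]
wrist_force: [0.5, 0.7, 0.1]
opening: 0.0855
grasp_force: 0.0
```

Emit:
move_arm(
  offset=[
    [0,0,0],
    [0,0,0],
    [0,0,0],
    [0,0,0],
    [0,0,0],
  ],
  twist=[
    [0,0,0],
    [0,0,0],
    [0,0,0],
    [0,0,0],
    [0,0,0],
  ],
  grip=[0.85,0.7,0.6,0.6,0.6],
  force=30,
)

```text
time: 10.25
ee_pos: [0.4185, 0.2361, 0.0582]
tcp_rot: [179.9, -0.0, 90.0]
wrist_force: [0.2, 0.2, -1.2]
opening: 0.0586
grasp_force: 32.3
```

Emit:
move_arm(
  offset=[
    [0,0,0],
    [0,0,-1],
    [0,0,-3],
    [0,0,-4],
    [0,0,-2],
  ],
  twist=[
    [0,0,0],
    [0,0,0],
    [0,0,0],
    [0,0,0],
    [0,0,0],
  ],
  grip=[0.6,0.6,0.6,0.6,0.6],
)

```text
time: 10.75
ee_pos: [0.4186, 0.2363, 0.1612]
tcp_rot: [179.8, -0.1, 90.0]
wrist_force: [-0.2, 0.3, -1.0]
opening: 0.0584
grasp_force: 32.9
```

Emit:
move_arm(
  offset=[
    [-2,1,0],
    [-3.8,1.8,0],
    [-3.8,1.8,0],
    [-3.8,1.8,0],
    [-3.8,1.8,0],
  ],
  twist=[
    [0,0,0],
    [0,0,0],
    [0,0,0],
    [0,0,0],
    [0,0,0],
  ],
  grip=[0.6,0.6,0.6,0.6,0.6],
)

```text
time: 11.25
ee_pos: [0.5005, 0.0624, 0.1583]
tcp_rot: [179.9, -0.0, 90.0]
wrist_force: [1.0, 1.1, -1.7]
opening: 0.0586
grasp_force: 32.8
```

Emit:
move_arm(
  offset=[
    [-3.8,1.8,0],
    [-3.8,1.8,0],
    [-3.8,1.8,0],
    [-3.8,1.8,0],
    [-3.8,1.8,0],
  ],
  twist=[
    [0,0,0],
    [0,0,0],
    [0,0,0],
    [0,0,0],
    [0,0,0],
  ],
  grip=[0.6,0.6,0.6,0.6,0.6],
)

```text
time: 11.75
ee_pos: [0.5906, -0.1278, 0.1581]
tcp_rot: [180.0, 0.0, 90.0]
wrist_force: [0.2, -0.0, -1.6]
opening: 0.0586
grasp_force: 32.8
```

Emit:
move_arm(
  offset=[
    [-3.8,1.8,0],
    [-2.6,1.0,0],
    [0,0,0],
    [0,0,0],
  ],
  twist=[
    [0,0,0],
    [0,0,0],
    [0,0,0],
    [0,0,0],
  ],
  grip=[0.6,0.6,0.6,0.6],
)

```text
time: 12.15
ee_pos: [0.618, -0.1905, 0.1574]
tcp_rot: [-180.0, -0.0, 89.9]
wrist_force: [-0.1, 0.9, -0.0]
opening: 0.0589
grasp_force: 32.9
```

Emit:
move_arm(
  offset=[
    [0.1,0.1,1.5],
    [0,0,1.5],
    [0,0,1],
    [0,0,0.2],
    [0,0,0.2],
  ],
  twist=[
    [0,0,0],
    [0,0,0],
    [0,0,0],
    [0,0,0],
    [0,0,0],
  ],
  grip=[0.6,0.6,0.6,0.6,0.6],
)

```text
time: 12.65
ee_pos: [0.6188, -0.1886, 0.1131]
tcp_rot: [-180.0, -0.0, 90.0]
wrist_force: [-6.5, 3.5, 12.8]
opening: 0.0585
grasp_force: 34.1
```

Emit:
move_arm(
  offset=[
    [0,0,0],
    [0,0,0],
    [0,0,0],
    [0,0,0],
    [0,0,0],
  ],
  twist=[
    [0,0,0],
    [0,0,0],
    [0,0,0],
    [0,0,0],
    [0,0,0],
  ],
  grip=[0.6,0.75,0.9,1,1],
)

```text
time: 13.15
ee_pos: [0.6192, -0.1891, 0.1135]
tcp_rot: [180.0, 0.0, 90.0]
wrist_force: [0.7, -0.3, -0.1]
opening: 0.0855
grasp_force: 0.0
```

Emit:
move_arm(
  offset=[
    [0,0,-1],
    [0,0,-3],
    [0,0,-3.5],
    [3,-2,-0.5],
    [3.7,-2.7,0],
  ],
  twist=[
    [0,0,0],
    [0,0,0],
    [0,0,0],
    [0,0,0],
    [0,0,0],
  ],
  grip=[1,1,1,1,1],
)

```text
time: 13.65
ee_pos: [0.5729, -0.1224, 0.1954]
tcp_rot: [179.8, 0.0, 89.9]
wrist_force: [-0.5, 0.6, 0.2]
opening: 0.0853
grasp_force: 0.0
```

Emit:
move_arm(
  offset=[
    [3.7,-2.7,0],
    [3.7,-2.7,0],
    [3.7,-2.7,0],
    [3.7,-2.7,0],
    [3.6,-2.3,0],
  ],
  twist=[
    [0,0,0],
    [0,0,0],
    [0,0,0],
    [0,0,0],
    [0,0,0],
  ],
  grip=[1,1,1,1,1],
)

```text
time: 14.15
ee_pos: [0.4397, 0.0631, 0.1944]
tcp_rot: [179.9, -0.0, 90.0]
wrist_force: [0.9, 0.4, -0.3]
opening: 0.0852
grasp_force: 0.0
```

Emit:
move_arm(
  offset=[
    [0,0,3],
    [0,0,3],
    [0,0,0],
  ],
  twist=[
    [0,0,0],
    [0,0,0],
    [0,0,0],
  ],
  grip=[0.6,0.6,0.6],
)

```text
time: 14.45
ee_pos: [0.4393, 0.0621, 0.131]
tcp_rot: [-179.8, 0.0, 90.1]
wrist_force: [-0.9, -0.3, 0.0]
opening: 0.0513
grasp_force: 0.0
```

```bash
python3 - <<'E'
from h import *
o=bot.get_obs(); c=viewer.camera('wrist'); print(o['ee_pos'])
cv2.imwrite('pics/w2.png',c['color'][...,::-1])
def fit(P,z0,x,y,r,t=.008):
  m=(abs(P[:,2]-z0)<t)&(np.hypot(P[:,0]-x,P[:,1]-y)<r); s=P[m]
  print(len(s), cv2.minEnclosingCircle(s[:,:2].astype(np.float32)) if len(s) else '', s.mean(0))
P=cloud(c,o).reshape(-1,3); fit(P,.031,.441,.063,.04)
c=viewer.camera('top');P=cloud(c).reshape(-1,3)
fit(P,.135,.619,-.189,.05); fit(P,.031,.441,.063,.04); fit(P,.0555,.619,-.189,.052,.0022)
E
```

```text
[0.43932359 0.0620633  0.13095614]
468 ((0.4405434727668762, 0.062368109822273254), 0.008932296186685562) [0.44051043 0.06342998 0.03099107]
163 ((0.6197595596313477, -0.1879243701696396), 0.030120519921183586) [ 0.61971577 -0.18678153  0.13444829]
0  [nan nan nan]
567 ((0.6184352040290833, -0.18855781853199005), 0.0513368658721447) [ 0.60841461 -0.18279025  0.05514684]<stdin>:6: RuntimeWarning: Mean of empty slice.
  ret = um.true_divide(
```

View pics/w2.png

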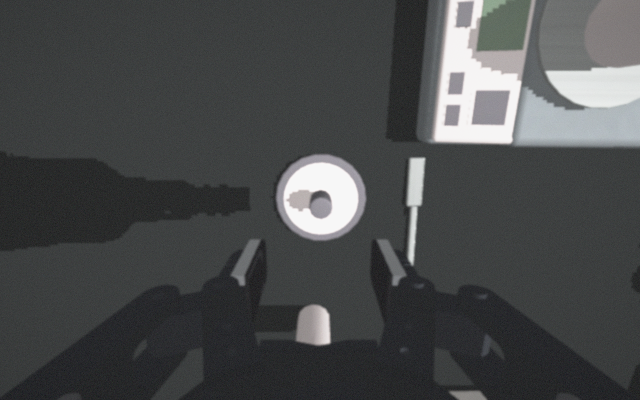

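Emit:
move_arm(
  offset=[
    [0.1,0.1,2.5],
    [0,0,2.5],
    [0,0,2.5],
    [0,0,1.8],
    [0,0,0.5],
  ],
  twist=[
    [0,0,0],
    [0,0,0],
    [0,0,0],
    [0,0,0],
    [0,0,0],
  ],
  grip=[0.4,0.4,0.4,0.4,0.4],
)

```text
time: 15.05
ee_pos: [0.4422, 0.0626, 0.0354]
tcp_rot: [-180.0, 0.0, 90.0]
wrist_force: [-0.2, 1.1, -0.5]
opening: 0.0344
grasp_force: 0.0
```

Emit:
move_arm(
  offset=[
    [0,0,0],
    [0,0,0],
    [0,0,0],
    [0,0,0],
    [0,0,0],
  ],
  twist=[
    [0,0,0],
    [0,0,0],
    [0,0,0],
    [0,0,0],
    [0,0,0],
  ],
  grip=[0.3,0.2,0.1,0.1,0.1],
  force=30,
)

```text
time: 15.55
ee_pos: [0.4431, 0.063, 0.037]
tcp_rot: [179.8, -0.0, 90.0]
wrist_force: [-0.1, -1.1, 6.6]
opening: 0.0164
grasp_force: 29.7
```

Emit:
move_arm(
  offset=[
    [0,0,-1],
    [0,0,-4],
    [0,0,-4.5],
    [0,0,-4.5],
    [0,0,-3],
  ],
  twist=[
    [0,0,0],
    [0,0,0],
    [0,0,0],
    [0,0,0],
    [0,0,0],
  ],
  grip=[0.1,0.1,0.1,0.1,0.1],
)

```text
time: 16.05
ee_pos: [0.4424, 0.063, 0.2096]
tcp_rot: [179.8, -0.0, 90.0]
wrist_force: [-0.3, -0.2, -1.8]
opening: 0.0164
grasp_force: 29.4
```

Emit:
move_arm(
  offset=[
    [-2,1.4,0],
    [-3.2,2.2,0],
    [-3.2,2.2,0],
    [-3.2,2.2,0],
    [-3.2,2.2,0],
  ],
  twist=[
    [0,0,0],
    [0,0,0],
    [0,0,0],
    [0,0,0],
    [0,0,0],
  ],
  grip=[0.1,0.1,0.1,0.1,0.1],
)

```text
time: 16.55
ee_pos: [0.5447, -0.0864, 0.2064]
tcp_rot: [179.9, 0.0, 90.0]
wrist_force: [0.4, 0.2, -0.3]
opening: 0.0166
grasp_force: 29.4
```

Emit:
move_arm(
  offset=[
    [-3.2,2.2,0],
    [-3.2,2.2,0],
    [-2.5,1.9,0],
    [-1.3,1.3,0],
    [0,0,0],
  ],
  twist=[
    [0,0,0],
    [0,0,0],
    [0,0,0],
    [0,0,0],
    [0,0,0],
  ],
  grip=[0.1,0.1,0.1,0.1,0.1],
)

```text
time: 17.05
ee_pos: [0.6209, -0.1887, 0.205]
tcp_rot: [-180.0, -0.0, 89.9]
wrist_force: [0.0, 0.2, -0.9]
opening: 0.0166
grasp_force: 29.5
```

```bash
python3 - <<'E'
from h import *
o=bot.get_obs(); c=viewer.camera('side'); print(o['ee_pos'],o['opening'])
cv2.imwrite('pics/s2.png',cv2.resize(c['color'][80:240,230:430,::-1],None,fx=3,fy=3))
c=viewer.camera('wrist'); P=cloud(c,o).reshape(-1,3)
m=(P[:,2]>.16)&(P[:,2]<.19)&(np.hypot(P[:,0]-o['ee_pos'][0],P[:,1]-o['ee_pos'][1])<.06)
s=P[m]; print(len(s), s.min(0),s.max(0))
E
```

```text
[ 0.62091063 -0.18871159  0.20498354] 0.016595857473997225
8792 [ 0.58383708 -0.22619914  0.16841198] [ 0.6573769  -0.15248902  0.18999059]
```

View pics/s2.png

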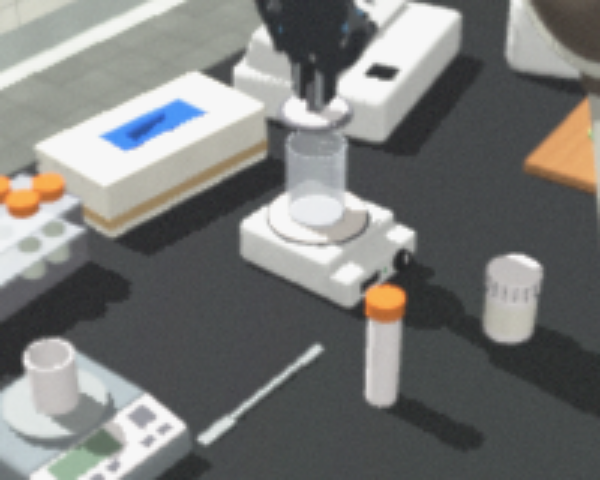

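Emit:
move_arm(
  offset=[
    [0.1,-0.1,1],
    [0,0,1],
    [0,0,0.7],
    [0,0,0.3],
    [0,0,0],
  ],
  twist=[
    [0,0,0],
    [0,0,0],
    [0,0,0],
    [0,0,0],
    [0,0,0],
  ],
  grip=[0.1,0.1,0.1,0.1,0.1],
)

```text
time: 17.65
ee_pos: [0.6188, -0.1857, 0.175]
tcp_rot: [-180.0, -0.0, 90.0]
wrist_force: [-0.9, 0.5, -0.4]
opening: 0.0166
grasp_force: 29.6
```

Emit:
move_arm(
  offset=[
    [-0.1,0,0],
    [0,0,0.1],
    [0,0,0.1],
    [0,0,0],
  ],
  twist=[
    [0,0,0],
    [0,0,0],
    [0,0,0],
    [0,0,0],
  ],
  grip=[0.1,0.1,0.1,0.1],
)

```text
time: 18.05
ee_pos: [0.6193, -0.1872, 0.1741]
tcp_rot: [179.9, 0.0, 90.0]
wrist_force: [-0.6, -0.6, 4.3]
opening: 0.0166
grasp_force: 29.9
```

Emit:
move_arm(
  offset=[
    [0,0,0],
    [0,0,0],
    [0,0,0],
    [0,0,-0.5],
    [0,0,-2],
  ],
  twist=[
    [0,0,0],
    [0,0,0],
    [0,0,0],
    [0,0,0],
    [0,0,0],
  ],
  grip=[0.25,0.4,0.5,0.6,0.6],
)

```text
time: 18.55
ee_pos: [0.6183, -0.1868, 0.1965]
tcp_rot: [-179.8, -0.1, 90.0]
wrist_force: [-0.6, 0.7, -0.5]
opening: 0.0513
grasp_force: 0.0
```

Emit:
move_arm(
  offset=[
    [0,0,-2.5],
    [-0.3,-3,0],
    [-0.4,-4,0],
    [-0.4,-4,0],
    [-0.4,-4,1],
  ],
  twist=[
    [0,0,0],
    [0,0,0],
    [0,0,0],
    [0,0,0],
    [0,0,0],
  ],
  grip=[0.8,1,1,1,1],
)

```text
time: 19.05
ee_pos: [0.4681, -0.2022, 0.2145]
tcp_rot: [179.9, 0.1, 90.0]
wrist_force: [0.3, -0.4, 0.0]
opening: 0.0853
grasp_force: 0.0
```

Emit:
move_arm(
  offset=[
    [-0.5,-4,2],
    [-0.5,-2.9,2.5],
    [0,0,1],
    [0,0,0],
  ],
  twist=[
    [0,0,0],
    [0,0,0],
    [0,0,0],
    [0,0,0],
  ],
  grip=[1,1,1,1],
)

```text
time: 19.45
ee_pos: [0.3995, -0.212, 0.1577]
tcp_rot: [-180.0, -0.0, 90.0]
wrist_force: [-0.2, -0.1, 0.0]
opening: 0.0855
grasp_force: 0.0
```

```bash
cat >> h.py <<'E'
def fit(P,z0,x,y,r,t=.008):
  m=(abs(P[:,2]-z0)<t)&(np.hypot(P[:,0]-x,P[:,1]-y)<r); s=P[m]
  print(len(s), *( (cv2.minEnclosingCircle(s[:,:2].astype(np.float32)), s.mean(0).round(4)) if len(s) else ''))
E
python3 - <<'E'
from h import *
o=bot.get_obs(); c=viewer.camera('wrist'); print(o['ee_pos'])
P=cloud(c,o).reshape(-1,3); fit(P,.0695,.4,-.213,.05,.006)
c=viewer.camera('top');P=cloud(c).reshape(-1,3)
fit(P,.0695,.4,-.213,.05,.006);fit(P,.143,.62,-.188,.055,.004); fit(P,.169,.62,-.188,.04)
E
```

```text
[ 0.39953876 -0.21200792  0.15768957]
4019 ((0.39938417077064514, -0.2141687273979187), 0.02730373479425907) [ 0.3994 -0.2125  0.0697]
360 ((0.39922210574150085, -0.21257011592388153), 0.026713207364082336) [ 0.4005 -0.2086  0.0693]
874 ((0.619971752166748, -0.186917245388031), 0.03725086525082588) [ 0.6191 -0.1856  0.1431]
66 ((0.6197836399078369, -0.186707004904747), 0.008628354407846928) [ 0.6193 -0.1862  0.1676]
```

Emit:
move_arm(
  offset=[
    [-0.1,0,2.5],
    [0,0,2.5],
    [0,0,2.5],
    [0,0,1.9],
    [0,0,0],
  ],
  twist=[
    [0,0,0],
    [0,0,0],
    [0,0,0],
    [0,0,0],
    [0,0,0],
  ],
  grip=[1,1,1,1,0.8],
)

```text
time: 20.05
ee_pos: [0.4002, -0.2125, 0.0629]
tcp_rot: [-179.9, -0.1, 90.1]
wrist_force: [-0.5, 0.7, -0.1]
opening: 0.0733
grasp_force: 0.0
```

Emit:
move_arm(
  offset=[
    [0,0,0],
    [0,0,0],
    [0,0,0],
    [0,0,0],
    [0,0,0],
  ],
  twist=[
    [0,0,0],
    [0,0,0],
    [0,0,0],
    [0,0,0],
    [0,0,0],
  ],
  grip=[0.6,0.5,0.5,0.5,0.5],
  force=40,
)

```text
time: 20.55
ee_pos: [0.4012, -0.2135, 0.066]
tcp_rot: [179.8, 0.1, 90.0]
wrist_force: [0.1, 0.6, 6.6]
opening: 0.0507
grasp_force: 42.0
```

Emit:
move_arm(
  offset=[
    [0,0,-1],
    [0,0,-3],
    [0,0,-3.5],
    [0,0,-3.5],
    [0,0,-2],
  ],
  twist=[
    [0,0,0],
    [0,0,0],
    [0,0,0],
    [0,0,0],
    [0,0,0],
  ],
  grip=[0.5,0.5,0.5,0.5,0.5],
)

```text
time: 21.05
ee_pos: [0.4006, -0.2133, 0.198]
tcp_rot: [179.8, 0.1, 90.0]
wrist_force: [0.3, -0.7, -1.7]
opening: 0.0508
grasp_force: 42.2
```

Emit:
move_arm(
  offset=[
    [1.8,1.4,0],
    [3.2,2.4,0],
    [3.2,2.4,0],
    [3.2,2.4,0],
    [3.2,2.4,0],
  ],
  twist=[
    [0,0,0],
    [0,0,0],
    [0,0,0],
    [0,0,0],
    [0,0,0],
  ],
  grip=[0.5,0.5,0.5,0.5,0.5],
)

```text
time: 21.55
ee_pos: [0.5108, -0.0657, 0.1952]
tcp_rot: [180.0, 0.0, 90.0]
wrist_force: [0.9, -0.4, -1.3]
opening: 0.0509
grasp_force: 42.2
```

Emit:
move_arm(
  offset=[
    [3.2,2.4,0],
    [3.2,2.4,0],
    [3.2,2.4,0],
    [2.3,1.8,0],
    [0,0,0],
  ],
  twist=[
    [0,0,0],
    [0,0,0],
    [0,0,0],
    [0,0,0],
    [0,0,0],
  ],
  grip=[0.5,0.5,0.5,0.5,0.5],
)

```text
time: 22.05
ee_pos: [0.6014, 0.0548, 0.194]
tcp_rot: [-180.0, -0.0, 90.2]
wrist_force: [-0.4, -0.7, -1.7]
opening: 0.0509
grasp_force: 42.4
```

```bash
python3 - <<'E'
from h import *
o=bot.get_obs(); print(o['ee_pos'],o['opening'])
c=viewer.camera('wrist'); cv2.imwrite('pics/w3.png',c['color'][...,::-1])
E
```

```text
[0.60144262 0.05477892 0.19397724] 0.05089828675326859
```

View pics/w3.png

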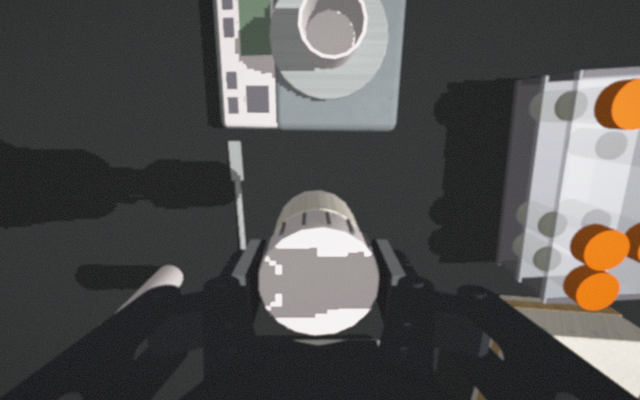

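Emit:
move_arm(
  offset=[
    [0.9,0.7,1.5],
    [0,0,3],
    [0,0,3],
    [0,0,2.5],
    [0,0,1.5],
  ],
  twist=[
    [0,0,0],
    [0,0,0],
    [0,0,0],
    [0,0,0],
    [0,0,0],
  ],
  grip=[0.5,0.5,0.5,0.5,0.5],
)

```text
time: 22.6
ee_pos: [0.6058, 0.0603, 0.0764]
tcp_rot: [-179.8, 0.0, 89.9]
wrist_force: [-0.1, -0.5, -1.0]
opening: 0.0509
grasp_force: 42.4
```

Emit:
move_arm(
  offset=[
    [0,0,0.8],
    [0,0,0.2],
    [0,0,0.2],
    [0,0,0],
  ],
  twist=[
    [0,0,0],
    [0,0,0],
    [0,0,0],
    [0,0,0],
  ],
  grip=[0.5,0.5,0.5,0.5],
)

```text
time: 23.0
ee_pos: [0.6076, 0.061, 0.0682]
tcp_rot: [179.9, -0.0, 90.0]
wrist_force: [0.2, 0.1, -0.5]
opening: 0.0509
grasp_force: 42.4
```

Emit:
move_arm(
  offset=[
    [0.3,0.1,0],
    [0,0,0.15],
    [0,0,0.15],
    [0,0,0],
  ],
  twist=[
    [0,0,0],
    [0,0,0],
    [0,0,0],
    [0,0,0],
  ],
  grip=[0.5,0.5,0.5,0.5],
)

```text
time: 23.4
ee_pos: [0.6086, 0.0643, 0.0661]
tcp_rot: [179.9, -0.0, 90.0]
wrist_force: [-2.7, -0.7, 9.3]
opening: 0.0509
grasp_force: 43.2
```

Emit:
move_arm(
  offset=[
    [0,0,0],
    [0,0,0],
    [0,0,0],
    [0,0,0],
    [0,0,-1],
  ],
  twist=[
    [0,0,0],
    [0,0,0],
    [0,0,0],
    [0,0,0],
    [0,0,0],
  ],
  grip=[0.75,0.9,1,1,1],
)

```text
time: 23.9
ee_pos: [0.6072, 0.0638, 0.0731]
tcp_rot: [-179.8, 0.0, 90.0]
wrist_force: [0.2, 0.1, -0.3]
opening: 0.0852
grasp_force: 0.0
```

Emit:
move_arm(
  offset=[
    [0,0,-4],
    [0,0,-4.5],
    [0,0,-4.5],
    [2,-1.3,-1.5],
    [3.7,-2.3,0],
  ],
  twist=[
    [0,0,0],
    [0,0,0],
    [0,0,0],
    [0,0,0],
    [0,0,0],
  ],
  grip=[1,1,1,1,1],
)

```text
time: 24.4
ee_pos: [0.5735, 0.1202, 0.2232]
tcp_rot: [179.7, -0.0, 89.8]
wrist_force: [0.9, 0.4, -0.2]
opening: 0.0854
grasp_force: 0.0
```

Emit:
move_arm(
  offset=[
    [3.7,-2.3,0],
    [3.7,-2.3,0],
    [3.7,-2.3,0],
    [3.7,-2.3,0],
    [3.7,-2.3,0],
  ],
  twist=[
    [0,0,0],
    [0,0,0],
    [0,0,0],
    [0,0,0],
    [0,0,0],
  ],
  grip=[1,1,1,1,1],
)

```text
time: 24.9
ee_pos: [0.4559, 0.3072, 0.2203]
tcp_rot: [179.9, -0.0, 90.0]
wrist_force: [0.7, 0.0, -1.1]
opening: 0.0854
grasp_force: 0.0
```

Emit:
move_arm(
  offset=[
    [3.7,-2.3,0],
    [3.7,-2.3,0],
    [0.8,-0.6,0],
    [0,0,0],
  ],
  twist=[
    [0,0,0],
    [0,0,0],
    [0,0,0],
    [0,0,0],
  ],
  grip=[1,1,1,1],
)

```text
time: 25.3
ee_pos: [0.4041, 0.389, 0.2198]
tcp_rot: [180.0, -0.0, 90.2]
wrist_force: [1.0, -0.2, -1.0]
opening: 0.0857
grasp_force: 0.0
```

```bash
python3 - <<'E'
from h import *
o=bot.get_obs(); c=viewer.camera('wrist'); print(o['ee_pos'])
P=cloud(c,o).reshape(-1,3); fit(P,.134,.406,.387,.04,.006)
c=viewer.camera('top');cv2.imwrite('pics/t2.png',c['color'][...,::-1]);P=cloud(c).reshape(-1,3)
fit(P,.134,.406,.387,.04,.006); fit(P,.0695,.609,.064,.04,.006)
E
```

```text
[0.40407391 0.38901855 0.21981703]
1557 ((0.4050016403198242, 0.38738131523132324), 0.01601487211883068) [0.4049 0.3886 0.1346]
192 ((0.4055239260196686, 0.38762348890304565), 0.015860510990023613) [0.4055 0.3868 0.134 ]
420 ((0.6072290539741516, 0.06507489830255508), 0.027055315673351288) [0.6068 0.0646 0.0693]
```

View pics/t2.png

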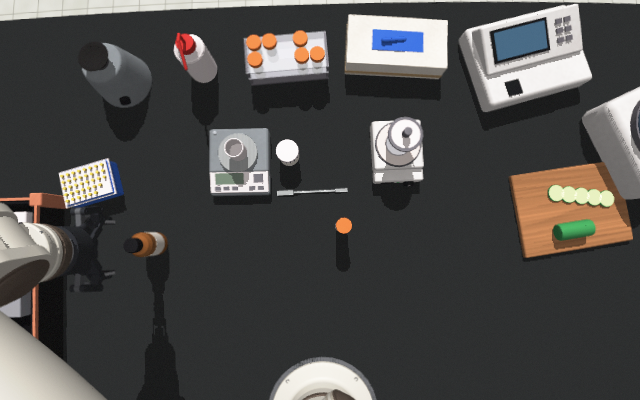

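Emit:
move_arm(
  offset=[
    [-0.1,0.1,2.5],
    [0,0,2.5],
    [0,0,2.5],
    [0,0,1.9],
    [0,0,0],
  ],
  twist=[
    [0,0,0],
    [0,0,0],
    [0,0,0],
    [0,0,0],
    [0,0,0],
  ],
  grip=[0.7,0.7,0.7,0.6,0.5],
)

```text
time: 25.9
ee_pos: [0.4061, 0.3846, 0.1228]
tcp_rot: [-179.8, 0.2, 89.9]
wrist_force: [-0.7, -0.3, 1.0]
opening: 0.0426
grasp_force: 0.0
```

Emit:
move_arm(
  offset=[
    [0,0,0],
    [0,0,0],
    [0,0,0],
    [0,0,0],
    [0,0,0],
  ],
  twist=[
    [0,0,0],
    [0,0,0],
    [0,0,0],
    [0,0,0],
    [0,0,0],
  ],
  grip=[0.4,0.25,0.25,0.25,0.25],
  force=60,
)

```text
time: 26.4
ee_pos: [0.4065, 0.3872, 0.1265]
tcp_rot: [179.9, -0.1, 90.0]
wrist_force: [1.1, -1.4, 6.0]
opening: 0.0304
grasp_force: 60.2
```

Emit:
move_arm(
  offset=[
    [0,0,-1],
    [0,0,-3],
    [0,0,-3.5],
    [0,0,-3.5],
    [0,0,-2],
  ],
  twist=[
    [0,0,0],
    [0,0,0],
    [0,0,0],
    [0,0,0],
    [0,0,0],
  ],
  grip=[0.25,0.25,0.25,0.25,0.25],
)

```text
time: 26.9
ee_pos: [0.406, 0.3872, 0.2586]
tcp_rot: [179.9, -0.1, 90.0]
wrist_force: [0.6, 0.4, -3.5]
opening: 0.0307
grasp_force: 60.1
```

Emit:
move_arm(
  offset=[
    [-1.7,0.7,0],
    [-3.4,1.5,0],
    [-3.4,1.5,0],
    [-3.4,1.5,0],
    [-3.4,1.5,0],
  ],
  twist=[
    [0,0,0],
    [0,0,0],
    [0,0,0],
    [0,0,0],
    [0,0,0],
  ],
  grip=[0.25,0.25,0.25,0.25,0.25],
)

```text
time: 27.4
ee_pos: [0.4731, 0.2327, 0.2556]
tcp_rot: [-180.0, -0.0, 90.0]
wrist_force: [0.3, 0.1, -2.4]
opening: 0.0306
grasp_force: 60.1
```

Emit:
move_arm(
  offset=[
    [-3.4,1.5,0],
    [-3.4,1.5,0],
    [-3.4,1.5,0],
    [-3.4,1.5,0],
    [-3.4,1.5,0],
  ],
  twist=[
    [0,0,0],
    [0,0,0],
    [0,0,0],
    [0,0,0],
    [0,0,0],
  ],
  grip=[0.25,0.25,0.25,0.25,0.25],
)

```text
time: 27.9
ee_pos: [0.5482, 0.0626, 0.2556]
tcp_rot: [-180.0, -0.0, 90.0]
wrist_force: [1.1, 1.3, -1.5]
opening: 0.0308
grasp_force: 60.1
```

Emit:
move_arm(
  offset=[
    [-3.4,1.5,0],
    [-3.4,1.5,0],
    [-3.4,1.5,0],
    [-3.4,1.5,0],
    [-1.8,1,0],
  ],
  twist=[
    [0,0,0],
    [0,0,0],
    [0,0,0],
    [0,0,0],
    [0,0,0],
  ],
  grip=[0.25,0.25,0.25,0.25,0.25],
)

```text
time: 28.4
ee_pos: [0.6185, -0.0925, 0.2551]
tcp_rot: [-180.0, 0.0, 89.9]
wrist_force: [-0.1, -0.1, -1.8]
opening: 0.0304
grasp_force: 60.0
```

Emit:
move_arm(
  offset=[
    [0,0,0],
    [0,0,0],
  ],
  twist=[
    [0,0,0],
    [0,0,0],
  ],
  grip=[0.25,0.25],
)

```text
time: 28.6
ee_pos: [0.6179, -0.09, 0.2551]
tcp_rot: [-179.9, -0.0, 90.0]
wrist_force: [-0.0, -0.3, -2.9]
opening: 0.0303
grasp_force: 60.2
```

```bash
python3 - <<'E'
from h import *
o=bot.get_obs(); print(o['ee_pos'],o['opening'])
c=viewer.camera('side'); cv2.imwrite('pics/s3.png',c['color'][...,::-1])
E
```

```text
[ 0.61787785 -0.09001006  0.25506292] 0.030270558691234475
```

View pics/s3.png

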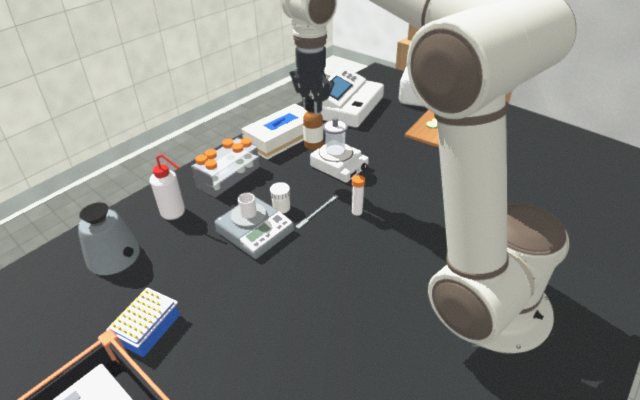

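Emit:
move_arm(
  offset=[
    [0.5,-0.1,1.5],
    [0,0,3],
    [0,0,3],
    [0,0,3],
    [0,0,1.5],
  ],
  twist=[
    [0,0,0],
    [0,0,0],
    [0,0,0],
    [0,0,0],
    [0,0,0],
  ],
  grip=[0.25,0.25,0.25,0.25,0.25],
)

```text
time: 29.15
ee_pos: [0.6157, -0.0836, 0.1329]
tcp_rot: [-179.8, -0.0, 90.1]
wrist_force: [0.7, 0.0, -2.2]
opening: 0.0306
grasp_force: 60.1
```

Emit:
move_arm(
  offset=[
    [0,0,0.4],
    [0,0,0.2],
    [0,0,0],
    [0,0,0],
  ],
  twist=[
    [0,0,0],
    [0,0,0],
    [0,0,0],
    [0,0,0],
  ],
  grip=[0.25,0.25,0.25,0.25],
)

```text
time: 29.55
ee_pos: [0.6177, -0.0851, 0.1308]
tcp_rot: [179.9, 0.0, 90.0]
wrist_force: [-0.4, 0.3, -3.2]
opening: 0.0303
grasp_force: 60.1
```

Emit:
move_arm(
  offset=[
    [0,-0.1,0.2],
    [0,0,0.15],
    [0,0,0.1],
    [0,0,0],
  ],
  twist=[
    [0,0,0],
    [0,0,0],
    [0,0,0],
    [0,0,0],
  ],
  grip=[0.25,0.25,0.25,0.25],
)

```text
time: 29.95
ee_pos: [0.6163, -0.0853, 0.1265]
tcp_rot: [179.9, 0.0, 90.0]
wrist_force: [-3.4, 0.5, 7.3]
opening: 0.0304
grasp_force: 61.4
```

Contact; release, retreat and check.

Emit:
move_arm(
  offset=[
    [0,0,0],
    [0,0,0],
    [0,0,0],
    [0,0,0],
    [0,0,-1],
  ],
  twist=[
    [0,0,0],
    [0,0,0],
    [0,0,0],
    [0,0,0],
    [0,0,0],
  ],
  grip=[0.45,0.6,0.8,0.8,0.8],
)

```text
time: 30.45
ee_pos: [0.6154, -0.0849, 0.1336]
tcp_rot: [-179.9, -0.0, 90.0]
wrist_force: [0.4, -0.1, -0.3]
opening: 0.0683
grasp_force: 0.0
```

Emit:
move_arm(
  offset=[
    [0,0,-4],
    [0,0,-4],
    [0,0,-4],
    [0,-4,0],
    [0,-4,0],
  ],
  twist=[
    [0,0,0],
    [0,0,0],
    [0,0,0],
    [0,0,0],
    [0,0,0],
  ],
  grip=[0.8,0.8,0.8,0.8,0.8],
)

```text
time: 30.95
ee_pos: [0.5368, -0.0852, 0.2565]
tcp_rot: [179.8, 0.0, 90.0]
wrist_force: [-0.8, 0.0, 0.8]
opening: 0.0682
grasp_force: 0.0
```

Emit:
move_arm(
  offset=[
    [0,-4,0],
    [0,-4,0],
    [0,-4,0],
    [0,-3,0],
    [0,0,0],
  ],
  twist=[
    [0,0,0],
    [0,0,0],
    [0,0,0],
    [0,0,0],
    [0,0,0],
  ],
  grip=[0.8,0.8,0.8,0.8,0.8],
)

```text
time: 31.45
ee_pos: [0.3835, -0.085, 0.2567]
tcp_rot: [179.9, 0.0, 90.0]
wrist_force: [2.0, 0.2, 0.6]
opening: 0.0682
grasp_force: 0.0
```

```bash
python3 - <<'E'
from h import *
c=viewer.camera('top');cv2.imwrite('pics/t3.png',c['color'][...,::-1]);P=cloud(c).reshape(-1,3)
for a in ((.134,.617,-.085,.04,.006),(.143,.62,-.188,.055,.004),(.169,.62,-.188,.04),(.104,.61,.178,.04),(.0695,.607,.065,.04,.006),(.1135,.4346,-.054,.04,.006)): fit(P,*a)
m=(abs(P[:,0]-.6)<.12)&(abs(P[:,1]+.19)<.07)&(P[:,2]>.044)&(P[:,2]<.06)
print(cv2.minAreaRect((P[m][:,:2]*1000).astype(np.float32)))
print(bot.get_obs()['ee_pos'])
E
```

```text
181 ((0.6155019998550415, -0.0830240249633789), 0.015754269436001778) [ 0.6151 -0.0828  0.1342]
867 ((0.620162844657898, -0.186822772026062), 0.03699927031993866) [ 0.6192 -0.1857  0.1429]
65 ((0.6204035878181458, -0.1871732920408249), 0.008788840845227242) [ 0.6194 -0.1864  0.168 ]
98 ((0.6098167896270752, 0.17871136963367462), 0.021518627181649208) [0.6103 0.1787 0.1033]
416 ((0.6067196130752563, 0.06510751694440842), 0.027166180312633514) [0.6068 0.0648 0.0694]
201 ((0.43458738923072815, -0.05416031926870346), 0.016650130972266197) [ 0.4348 -0.0542  0.1136]
((619.1032104492188, -189.34986877441406), (115.68732452392578, 114.95946502685547), 1.5882861614227295)
[ 0.38516112 -0.0851391   0.25635957]
```

View pics/t3.png

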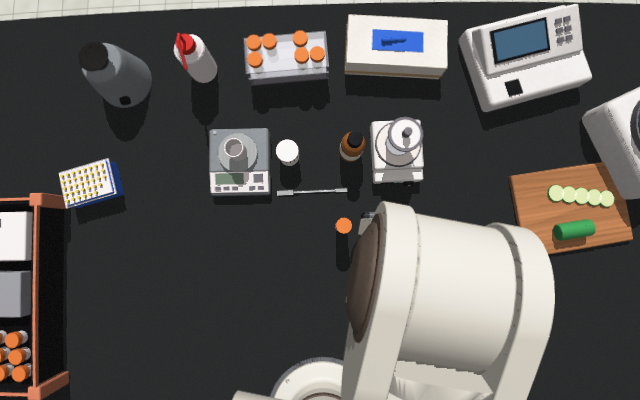

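The bottle stands at (352,146), the covered beaker at (403,138), the cup at (236,150) and the jar at (288,152). The tube at (344,226) and the spatula haven't moved, and the measured positions are well within tolerance.

```bash
python3 -c "
from workcell import bot
print(bot.job_done())"
```

```text
the job is handed in; nothing more can be done
None
```

The bench is set and the job handed in at about 31.5 s: the last camera check put all five items upright within tolerance, with the tube and spatula where they were; the hand-in call returned no verdict.

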